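Seat a rivet punch in the cobbler's V-block

TASK

Take the steel rivet punch from its wooden rest and lay it in the V-block with its bevelled end towards the stop. Then push it along the V, under the spring keeper, until you feel it come fully home: bearing on both flanks and pressed firmly, but without ramming, against the stop button. Leave it there touching the button, let go, and leave the tin, hammer and brush alone.

Things in the scene. Friction and masses are not known exactly. Their poses are not given: they have to be found in the camera images.
- punch: Rivet punch: plain round steel bar, 20 mm diameter, 160 mm long, about 0.3 kg. Origin: mid-length, on its axis; x along the bar to the bevelled end (it may be rolled to any angle about x). The bevelled end tapers over its last 7 mm to a flat 10 mm across; the tail is flat. At the start it lies in the rest, bevelled end pointing away from the robot, axis 42 mm above the table.
- punch_nose (a point): Centre of the punch's bevelled end face, 80 mm along +x from the punch's origin.
- punch_tail (a point): Centre of the punch's flat tail face, 80 mm along -x from the punch's origin.
- rest: Wooden rest, fixed: base 150 x 70 x 12 mm with two V-notched saddles, each 16 mm thick along x and 60 mm wide, centred at x = -52 and +52 mm, 46 mm high; the 88 mm between them is open down to the base, so fingers can reach round the bar there. Origin: centre of the underside; x along the punch lying in it.
- vblock: Dark steel V-block, fixed, 68 mm wide, x from -62 to +118 mm. Origin on the underside; x along the V towards the stop button, z up. 10 mm base; a 90 degree V in two lengths, front x = -62 to -42, rear x = +35 to +75 mm, tops 52 mm high; the gap between is open down to the base for the fingers. A seated punch has its axis at y = 0, z = 48 mm in this frame.
- flank_left: Left (+y) sloping flank of the V, both lengths; fixed, origin and axes of vblock. A punch laid with its nose at x = 38 to 47 mm lies on both lengths and is clear of the keeper.
- flank_right: Right (-y) sloping flank of the V, both lengths; fixed, origin and axes of vblock. When home, the punch's tail sticks out 5 to 20 mm in front of the front V, where closed fingertips can push it; nothing stands in front of the block. Any downward push on the tail adds to the drag.
- stop: Stop bracket behind the rear V, fixed; origin at x = 102 mm on the V's axis, axes of vblock. A set screw through it carries a brass stop button (14 mm dia.) whose face stands 12 to 24 mm in front of this origin; how far must be felt. The button is sprung: it yields about 1 mm per 6 N, 3.5 mm in all. 5 to 8 N on it is firm; above 16 N is ramming. Friction holds the released punch on it.
- rivet_tin: Closed metal tin, 64 mm diameter, 60 mm high; origin at the centre of its underside. Leave it alone.
- hammer: Hammer lying on the bench. Leave it alone.
- brush: Brush lying on the bench. Leave it alone.
- keeper_pin (a point): Spring keeper: brass cross-pin, 12 mm diameter, over the rear V at x = 58 mm; this point is its axis. Its underside rests 4 mm below the top of a seated punch. The bevel lifts it as the punch is pushed under; it presses down with 2 to 3 N: some newtons of resistance from nose x = 50 mm on, then a drag of 2 to 8 N up to the stop. Bridge over it: 64 mm wide, 14 mm along x; stem top z = 110 mm.
Mind the look-alikes: they are no part of the job. Of the things shaped like the vblock, the steel one is meant.

How it is judged:
By the outcome, as a careful person would: the job done as asked, in the order asked, and still so for the second after the job is handed in, with the robot touching nothing.
It also fails if it takes over 72 s, if anything falls off the work surface, if the arm or the gripper's body presses on something with over 40 N, if the wrist force passes 120 N, or if a joint passes its speed limit or range.

ROBOT

A 7-joint arm with a two-finger parallel gripper is mounted at the origin on the work surface. World frame = base frame: x ahead of the robot, y to its left, z up, the work surface at z = 0. Lengths are in m, angles in rad, forces in N, time in s.
With the tool pointing down it reaches from about 0.4 to 0.925 m from the base axis. Payload 5.6 kg.
Tool frame: the origin (TCP) lies midway between the tips of the shut fingers; the grasp point (between the pads) lies 19 mm behind it; z points along the fingers, y is the line along which they close (so a half turn about z gives the same grasp; the last joint's range is limited). The gripper opens to 85 mm and grips with 20 to 120 N. Pads are 22 mm wide; open, the fingers measure 114 mm over their backs; the gripper's body (76 mm by 85 mm) begins 54 mm behind the grasp point. The pads swing forward as they close: fully open they stand 13 mm farther back than shut.
Start: joints at [1.274, 0.468, -0.012, 1.603, 0.006, 1.071, -0.056], TCP at [0.163, -0.629, 0.231] pointing down, gripper open.
Joint ranges: [-2.53, 2.53], [-0.31, 2.02], [-1.57, 1.55], [0.28, 2.44], [-1.29, 4.43], [0.15, 1.84], [-2.92, 2.92]. Speed limits (rad/s): [2.57, 2.57, 3.14, 3.14, 3.14, 3.14, 3.14].

INTERFACE

Orientations are given as a unit quaternion [w, x, y, z].
In Python, from bench import * gives the robot as it stands. Calls block until the motion is done:
- goto(position, orientation): joint-space move of the TCP to a pose.
- movel(position, orientation=None, speed=0.15, until_force=None): straight line of the TCP; orientation=None keeps the orientation; speed is the mean speed in m/s. With until_force (N) it stops when the force on the tool has changed by that much, and returns True; else False.
- goto_joints(angles): joint-space move.
- open_gripper() and clamp(strength=None): open the fingers fully, or close them until they stop; strength is the grip in N (None keeps the last).
- dwell(seconds).
- solve_ik(position, orientation): joint angles nearest the present ones, or None.
- get_obs(): the state.
- get_image(name): name is "scene" or "top"; returns a dict with "pixels" (400x640x3 uint8, blue, green, red), "fov_y" (degrees; the focal length in pixels is half the picture's height over the tangent of half this angle, whatever the lens; pixels are square), "cx", "cy" (the principal point, pixels), "T" (4x4, takes a point from camera to world coordinates). Camera axes: x right, y up, looking along -z (the intrinsics and any distortion apply to the point x, -y, -z); pixel columns grow to the right and rows downward; lengths in m; the calibration is good to about 2 mm. A picture is of the moment at which its call begins. There is no depth.
A pose or a line that the arm cannot do raises IKError and nothing moves.
- close_job(): hands the job in; it is judged then, once.
The state is a dict: "time_s": time; "qpos": joint angles; "dq": joint speeds; "tau": joint torques, N m; "ee_pos": TCP position; "orientation": TCP orientation; "ft_force": force on the tool from outside, world axes, zero at the start; "wrist_torque": the same for the moment, N m; "gripper_width": finger opening in m; "grip_force": force on a finger pad.
Only numpy, scipy, OpenCV 4.12 (cv2) and the standard library are available. Lean on these libraries where they do the work, as an engineer would, in place of code of your own. Each camera call takes 0.05 s, during which the arm holds its last target. There are 200 camera calls.

## Working session

There is one attempt and no reset: what is moved stays moved. The work goes in short steps, each a Python script; the robot and the scene stay as the last script left them, time stands still between calls to the robot, and variables do not carry over. Pictures are saved under pics/ and viewed, at most 10 in all, crops included, and the job is handed in when it is done.

```bash
mkdir -p pics; ls
python3 - <<'E'
from bench import *
import cv2, numpy as np
np.set_printoptions(precision=4,suppress=True)
for n in ("scene","top"):
    d=get_image(n); cv2.imwrite(f"pics/{n}0.png",d["pixels"]); print({k:v for k,v in d.items() if k!="pixels"})
print(get_obs())
E
```

```text
pics
{'fov_y': 43.89522746168473, 'cx': 316.3862450270193, 'cy': 189.9521201524481, 'T': array([[-0.745 , -0.5722,  0.3429,  1.0537],
       [ 0.6671, -0.6412,  0.3792,  0.531 ],
       [ 0.0029,  0.5112,  0.8594,  1.2982],
       [ 0.    ,  0.    ,  0.    ,  1.    ]])}
{'fov_y': 47.743923435668066, 'cx': 318.92998330885393, 'cy': 190.6584140032029, 'T': array([[-0.0029,  0.9967, -0.0806,  0.4605],
       [-0.9999, -0.0037, -0.0097, -0.0024],
       [-0.0099,  0.0806,  0.9967,  1.2362],
       [ 0.    ,  0.    ,  0.    ,  1.    ]])}
{'time_s': 0.1, 'qpos': array([ 1.274 ,  0.4683, -0.0116,  1.6035,  0.006 ,  1.0714, -0.0563]), 'dq': array([ 0.0026, -0.0003,  0.001 , -0.0038,  0.0003, -0.0005, -0.0005]), 'tau': array([  0.0004, -53.352 ,   0.0216, -25.1965,   0.0116,   0.0043,
        -0.    ]), 'ee_pos': array([ 0.163 , -0.6287,  0.2304]), 'orientation': array([-0.0008,  0.992 ,  0.1265, -0.0002]), 'ft_force': array([-0.3512, -0.8785,  0.2767]), 'wrist_torque': array([0.0312, 0.002 , 0.0306]), 'grip_force': 0.0, 'gripper_width': 0.0850958171760666}
```

View pics/scene0.png

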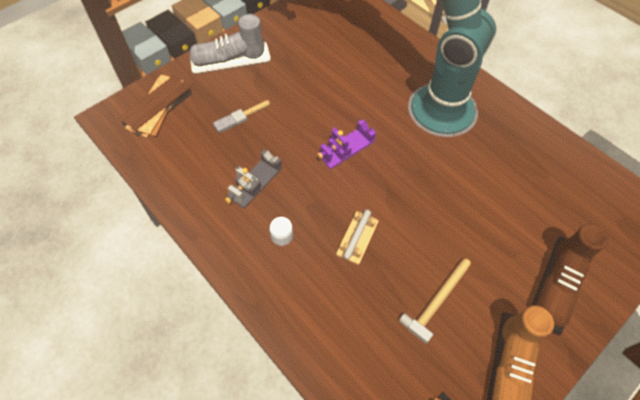

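View pics/top0.png

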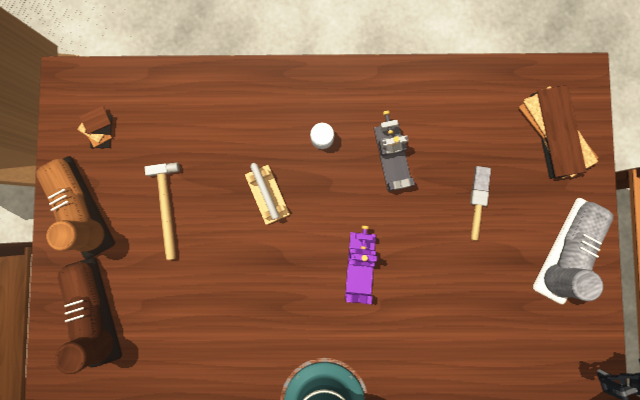

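The scene view shows the dark V-block at about (253,178), with the rest and punch at (357,237) and the tin at (281,231). In the top view the dark V-block is at (393,155) with its stop at the far end (388,118). The rest and punch are at (265,192), nose towards (255,167), and the tin is at (322,136). The purple block is the decoy. I'll zoom in on both.

Run:
```python
import cv2, numpy as np
t=cv2.imread("pics/top0.png"); s=cv2.imread("pics/scene0.png")
def c(im,x,y,w,h,k): return cv2.resize(im[y:y+h,x:x+w],None,fx=k,fy=k,interpolation=cv2.INTER_CUBIC)
# each crop 80x60 -> 400x300 (5x)
a=np.vstack([np.hstack([c(t,225,160,66,66,6)[:396,:396],c(t,362,105,66,96,4.125)[:396]]),])
cv2.imwrite("pics/t1.png",a); print(a.shape)
b=np.hstack([c(s,220,145,66,66,6),c(s,325,203,66,66,6)]); cv2.imwrite("pics/s1.png",b); print(b.shape)
```

```text
(396, 668, 3)
(396, 792, 3)
```

View pics/t1.png

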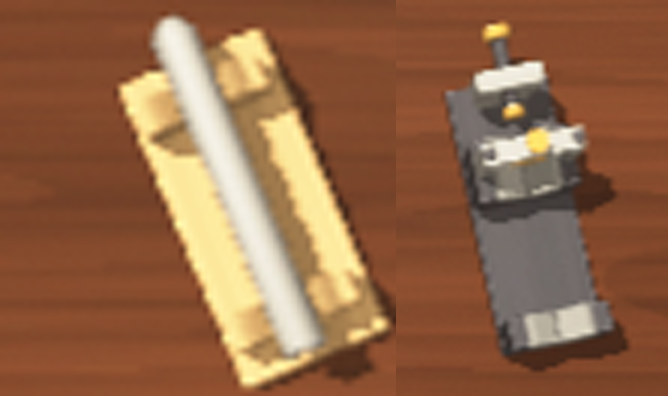

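View pics/s1.png

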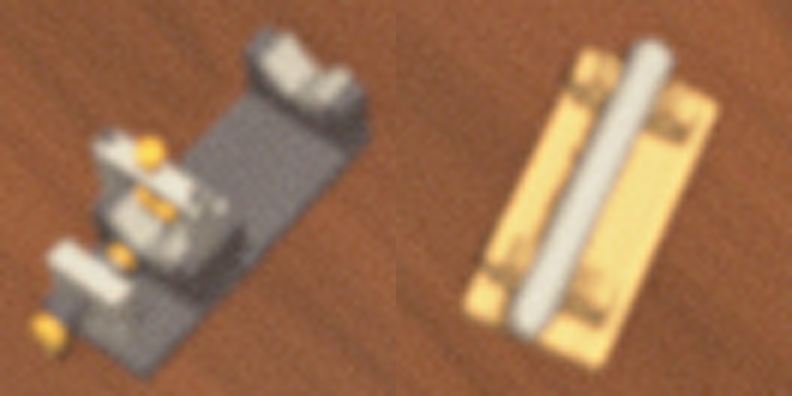

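The crops show the steel block's front V (bright flanks) at about top px (403,183). The keeper stem cap is at (396,139), the stop knob at (386,112), and the punch runs from nose (254,165) to tail (275,218). Next I'll measure these with masks.

```bash
cat > v.py <<'E'
import cv2, numpy as np
np.set_printoptions(precision=4,suppress=True)
def ray(d,u,v):
    f=200/np.tan(np.radians(d["fov_y"]/2)); T=d["T"]
    c=np.array([(u-d["cx"])/f,-(v-d["cy"])/f,-1.]); r=T[:3,:3]@c
    return T[:3,3], r/np.linalg.norm(r)
def plane(d,u,v,z):
    o,r=ray(d,u,v); return o+r*(z-o[2])/r[2]
def tri(d1,p1,d2,p2):
    A=[];b=[]
    R=[ray(d1,*p1),ray(d2,*p2)]
    for o,r in R:
        M=np.eye(3)-np.outer(r,r); A.append(M); b.append(M@o)
    x=np.linalg.lstsq(np.vstack(A),np.hstack(b),rcond=None)[0]
    return x,[np.linalg.norm(np.cross(x-o,r)) for o,r in R]
def blobs(d,box,lo,hi,amin=3):
    x,y,w,h=box; hsv=cv2.cvtColor(d["pixels"][y:y+h,x:x+w],cv2.COLOR_BGR2HSV)
    m=cv2.inRange(hsv,lo,hi); n,l,s,c=cv2.connectedComponentsWithStats(m)
    return [(c[i]+[x,y],s[i,4],np.argwhere(l==i)[:,::-1]+[x,y]) for i in range(1,n) if s[i,4]>=amin]
E
python3 - <<'E'
from bench import *
from v import *
t,s=get_image("top"),get_image("scene")
print("yellow")
for n,d,b in (("t",t,(362,105,66,96)),("s",s,(220,145,66,66))):
    for c,a,_ in blobs(d,b,(15,140,150),(35,255,255)): print(n,c,a)
print("bright")
for n,d,b in (("t",t,(362,105,66,96)),("s",s,(220,145,66,66))):
    for c,a,_ in blobs(d,b,(0,0,130),(180,60,255),8): print(n,c,a)
for n,d,b in (("t",t,(225,150,66,76)),("s",s,(325,203,66,66))):
    for c,a,p in blobs(d,b,(0,0,140),(180,55,255),50):
        r=cv2.minAreaRect(p.astype(np.float32)); print(n,"punch",c,a,r)
        bx=cv2.boxPoints(r); e=[np.linalg.norm(bx[i]-bx[i-1]) for i in range(4)]
        vx,vy,x0,y0=cv2.fitLine(p.astype(np.float32),cv2.DIST_L2,0,.01,.01).ravel()
        k=(p-[x0,y0])@[vx,vy]
        for q in (k.min()-.5,k.max()+.5): print(plane(d,x0+q*vx,y0+q*vy,.042))
    # rest: wood
E
```

```text
yellow
t [385.95 112.2 ] 20
t [390.     131.7778] 9
t [395.6875 139.    ] 16
s [244.7143 169.619 ] 21
s [245.75   178.8333] 12
s [240.125 187.25 ] 8
s [227.4333 200.1667] 30
bright
t [388.9674 123.4457] 92
t [402.1429 138.4286] 49
t [388.0351 143.7456] 114
t [397.5 150.5] 8
t [401.5214 183.1429] 140
s [269.6944 156.9907] 108
s [246.6275 178.9373] 255
s [270.72 172.32] 25
s [263.8387 177.5161] 31
s [237.2073 194.3049] 164
t punch [264.0026 190.6667] 381 ((263.78094482421875, 190.3050537109375), (59.47515869140625, 6.555656909942627), 67.01129150390625)
[0.6333 0.1874 0.042 ]
[0.4847 0.1238 0.042 ]
s punch [356.7104 234.138 ] 297 ((356.61474609375, 234.31871032714844), (5.961158752441406, 51.894012451171875), 25.201122283935547)
[0.638  0.1903 0.042 ]
[0.4876 0.1264 0.042 ]
```

```bash
python3 - <<'E'
from bench import *
from v import *
t,s=get_image("top"),get_image("scene")
P={}
for n,a,b in (("stem",(395.7,139),(244.7,169.6)),("knob",(386,112.2),(227.4,200.2)),("button",(390,131.8),(240.1,187.2))):
    P[n],e=tri(t,a,s,b); print(n,P[n],e)
# dark+bright block silhouettes: base plate corners
for n,d,b in (("t",t,(362,105,66,96)),("s",s,(220,145,66,66))):
    x,y,w,h=b; im=d["pixels"][y:y+h,x:x+w].astype(int)
    m=((im.max(2)-im.min(2))<28).astype(np.uint8)
    k,l,st,c=cv2.connectedComponentsWithStats(m); i=1+st[1:,4].argmax(); print(n,st[i],c[i]+[x,y])
    cn=max(cv2.findContours((l==i).astype(np.uint8),cv2.RETR_EXTERNAL,cv2.CHAIN_APPROX_NONE)[0],key=len)
    print((cv2.approxPolyDP(cn,2,True)[:,0]+[x,y]).tolist())
    cv2.imwrite(f"pics/m{n}.png",m*255)
for a in ((386,112.2),): print("knob@48",plane(t,*a,.048), plane(s,227.4,200.2,.048))
print("stem@109",plane(t,395.7,139,.109), plane(s,244.7,169.6,.109))
E
python3 -c "
import cv2,numpy as np
a=cv2.imread('pics/mt.png');b=cv2.imread('pics/ms.png')
b=cv2.copyMakeBorder(b,0,96-66,0,0,cv2.BORDER_CONSTANT)
cv2.imwrite('pics/m.png',cv2.resize(np.hstack([a,b]),None,fx=6,fy=6,interpolation=0))"
```

```text
stem [ 0.6836 -0.1871  0.0982] [np.float64(0.00015193399139671622), np.float64(0.00015193399139589163)]
knob [ 0.7682 -0.1716  0.0392] [np.float64(0.0003502914316053287), np.float64(0.0003502914316050863)]
button [ 0.7143 -0.1812  0.0411] [np.float64(0.0003992871366535414), np.float64(0.00039928713665327915)]
t [  12   10   41   76 1680] [393.0863 155.9167]
[[385, 115], [387, 121], [374, 128], [387, 188], [392, 190], [411, 186], [414, 183], [409, 176], [404, 153], [406, 136], [400, 134], [396, 120], [390, 121]]
s [  8   5  53  57 970] [257.1464 179.9258]
[[264, 150], [261, 154], [262, 160], [251, 171], [252, 179], [243, 186], [241, 195], [230, 191], [228, 195], [242, 206], [280, 168], [278, 159], [273, 162], [271, 158], [267, 160], [263, 156]]
knob@48 [ 0.7662 -0.1707  0.048 ] [ 0.77   -0.1664  0.048 ]
stem@109 [ 0.6816 -0.1854  0.109 ] [ 0.6869 -0.1805  0.109 ]
```

View pics/m.png

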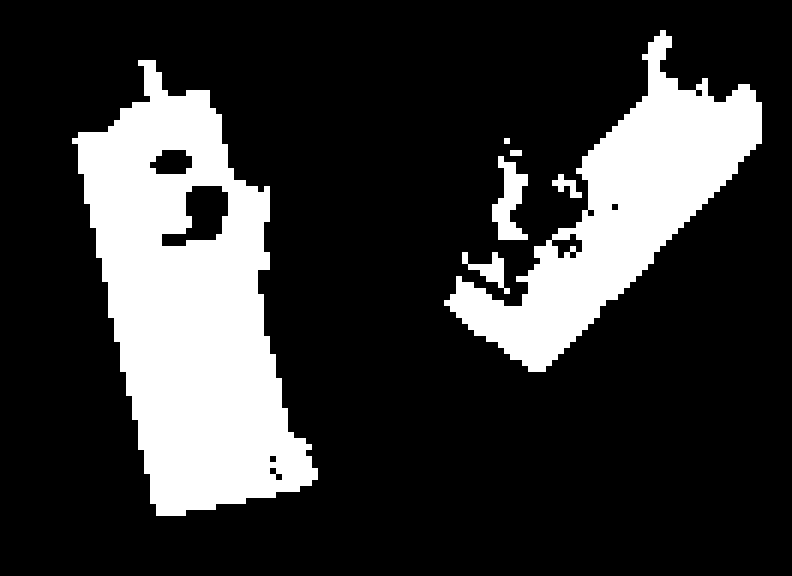

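The mask's base outline gives the rear-left and front-left bottom corners: top px (374.5,127.8) and (387,190.7), and scene px (243.3,206.8) for the rear-left. I'll fit edge lines at z=0 to get the yaw and position.

Run:
```python
from bench import *
from v import *
t,s=get_image("top"),get_image("scene")
mt=cv2.imread("pics/mt.png",0); ms=cv2.imread("pics/ms.png",0)
# top: left edge: first white px in each row, rows 30..82 ; scene: lower-right edge: last white px per row
L=np.array([[362+np.argmax(mt[r]>0)-.5,105+r] for r in range(28,82)])
S=np.array([[220+65-np.argmax(ms[r,::-1]>0)+.5,145+r] for r in range(28,59)])
F=np.array([[362+c,105+95-np.argmax(mt[::-1,c]>0)+.5] for c in range(27,48)])
B=np.array([[220+c,145+65-np.argmax(ms[::-1,c]>0)+.5] for c in range(9,22)])
def W(d,p): return np.array([plane(d,u,v,0)[:2] for u,v in p]).astype(np.float32)
R={}
for n,d,p in (("topL",t,L),("scL",s,S),("topF",t,F),("scB",s,B)):
    w=W(d,p); f=cv2.fitLine(w,cv2.DIST_HUBER,0,.001,.001).ravel(); 
    R[n]=f; print(n,np.degrees(np.arctan2(f[1],f[0]))%180,f[2:],np.abs((w-f[2:])@[-f[1],f[0]]).max(),w[[0,-1]].ravel())
def X(a,b):
    k=np.linalg.solve(np.c_[a[:2],-b[:2]],b[2:]-a[2:]); return a[2:]+k[0]*a[:2]
th=np.radians(12)
print("FL top",X(R["topL"],R["topF"]),"RL scene",X(R["scL"],R["scB"]))
print("top RL px",plane(t,374.3,127.7,0),"stem avg .6843 -.183 knob .768 -.1685")
```

```text
topL 11.483607 [ 0.6461 -0.1607] 0.0015667725 [ 0.7201 -0.1448  0.5726 -0.1758]
scL 10.767801 [ 0.6546 -0.1576] 0.0018827794 [ 0.5873 -0.17    0.72   -0.1453]
topF 101.292984 [ 0.5651 -0.2099] 0.0011662012 [ 0.5602 -0.1824  0.571  -0.2373]
scB 101.01171 [ 0.7437 -0.1715] 0.001665237 [ 0.7479 -0.2003  0.7398 -0.1515]
FL top [ 0.5588 -0.1784] RL scene [ 0.7379 -0.1418]
top RL px [ 0.735  -0.1444  0.    ] stem avg .6843 -.183 knob .768 -.1685
```

```bash
cat > h.py <<'E'
from bench import *
from v import *
def q(deg): a=np.radians(deg)/2; return [0,np.cos(a),np.sin(a),0]
def u(deg): a=np.radians(deg); return np.array([np.cos(a),np.sin(a)])
def st(*k):
    o=get_obs(); print(round(o["time_s"],2),"ee",o["ee_pos"],"F",o["ft_force"],"w",round(o["gripper_width"],4),"g",o["grip_force"])
PY=23.1; PC=np.array([.561,.157])
BY=11.2; BO=np.array([.627,-.197])
def blk(x,y=0): return BO+x*u(BY)+y*np.array([-u(BY)[1],u(BY)[0]])
E
python3 - <<'E'
from h import *
g=PC+.018*u(PY)
goto([*g,.16],q(PY)); st()
movel([*g,.022],speed=.12); st()
clamp(60); st()
movel([*g,.16],speed=.12); st()
im=get_image("top"); cv2.imwrite("pics/t2.png",cv2.resize(im["pixels"][130:250,200:360],None,fx=4,fy=4))
E
```

```text
3.54 ee [0.5779 0.1631 0.1599] F [0.8086 0.3811 0.1734] w 0.0854 g 0.0
4.84 ee [0.5782 0.1643 0.0228] F [0.1757 0.3056 0.0304] w 0.0859 g 0.0
5.47 ee [0.5775 0.1644 0.0223] F [-2.1602  0.525   2.9948] w 0.0185 g 58.51434141397476
6.77 ee [0.577  0.1637 0.1591] F [ 0.3083  0.711  -3.6042] w 0.0182 g 58.57363969087601
```

View pics/t2.png

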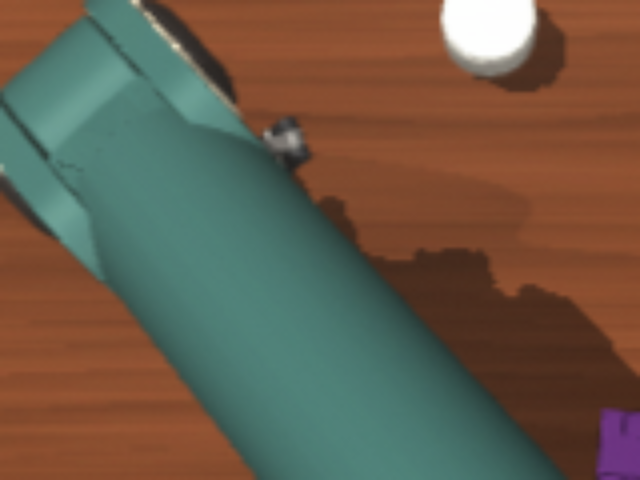

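The arm hides the punch from the top camera, but the grip width (18.2 mm) and the weight on the wrist (-3.6 N) show that it is held. Next I'll lay it in the V.

Run:
```python
from h import *
g=blk(-19.5)
goto([*g,.16],q(BY)); st()
movel([*g,.075],speed=.12); st()
im=get_image("scene"); cv2.imwrite("pics/s3.png",cv2.resize(im["pixels"][120:240,190:350],None,fx=4,fy=4))
print(movel([*g,.026],speed=.03,until_force=3)); st()
```

```text
Traceback (most recent call last):
bench.IKError: the arm cannot take that pose within its joint ranges
```

Run:
```python
from h import *
print(get_obs()["qpos"])
for x,y,ps in ((.577,.1,20),(.6,0,15),(.6,-.1,11.2),(.608,-.2,11.2),(.608,-.2,23),(.608,-.2,40),(.608,-.2,191.2),(.608,-.2,0),(.608,-.2,-20)):
    print(x,y,ps,solve_ik([x,y,.16],q(ps)))
```

```text
[ 0.2449  0.6147 -0.7929  1.7512  0.5109  0.9962 -1.9115]
0.577 0.1 20 [ 0.3559  0.5864 -0.7871  1.7873  0.4931  0.9759 -1.8545]
0.6 0 15 [ 0.4978  0.5987 -0.7557  1.7529  0.4823  0.9849 -1.7545]
0.6 -0.1 11.2 [ 0.6445  0.605  -0.7353  1.733   0.474   0.9895 -1.645 ]
0.608 -0.2 11.2 [ 0.7684  0.6519 -0.7215  1.652   0.4878  1.0257 -1.4856]
0.608 -0.2 23 [ 0.7944  0.6673 -0.7639  1.6502  0.5201  1.0381 -1.303 ]
0.608 -0.2 40 [ 0.8302  0.6912 -0.8242  1.6479  0.567   1.0576 -1.0398]
0.608 -0.2 191.2 [ 1.058   1.0277 -1.3641  1.6342  1.0288  1.3612  1.3063]
0.608 -0.2 0 [ 0.7429  0.6382 -0.6809  1.6537  0.4573  1.0148 -1.6588]
0.608 -0.2 -20 [ 0.6958  0.6159 -0.6079  1.6569  0.4037  0.9972 -1.9683]
```

Reachable: the bug was mine, since I passed mm instead of m.

Run:
```python
from h import *
g=blk(-.0195); print(g)
goto([*g,.16],q(BY)); st()
movel([*g,.075],speed=.12); st()
im=get_image("scene"); cv2.imwrite("pics/s3.png",cv2.resize(im["pixels"][120:240,190:350],None,fx=4,fy=4))
print(movel([*g,.026],speed=.03,until_force=3)); st()
```

```text
[ 0.6079 -0.2008]
8.18 ee [ 0.6084 -0.1981  0.1602] F [-0.1044  0.8213 -2.4351] w 0.0184 g 58.59593152999878
9.04 ee [ 0.6086 -0.2006  0.0757] F [-0.1554  0.1351 -3.2087] w 0.018 g 58.582744002342224
True
10.53 ee [ 0.6079 -0.2006  0.0278] F [0.6146 0.2008 5.6691] w 0.0183 g 59.40968871116638
```

View pics/s3.png

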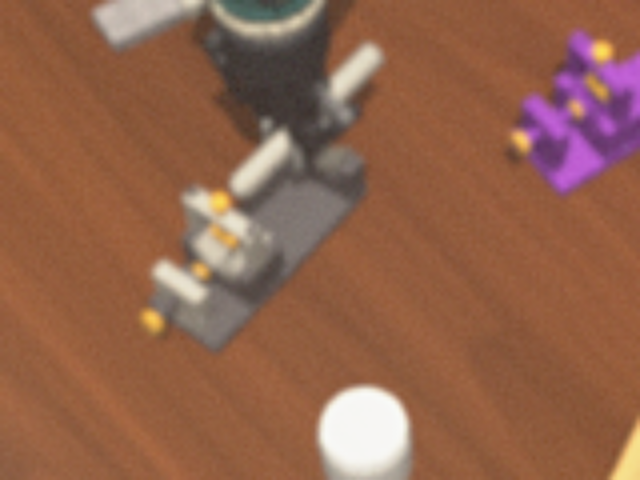

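The punch hangs in line with the V, nose at crop px (240,185) just in front of the keeper. The touch height of 0.028 m matches a seated bar, so I'll release it, back off and check.

Run:
```python
from h import *
open_gripper(); st()
movel([*blk(-.0195),.15],speed=.12)
goto([*blk(-.165),.15],q(BY)); clamp(20); st()
t,s=get_image("top"),get_image("scene")
a=cv2.resize(t["pixels"][105:205,360:430],None,fx=5,fy=5); b=cv2.resize(s["pixels"][130:210,220:300],None,fx=5,fy=5)
b=cv2.copyMakeBorder(b,0,100,0,0,cv2.BORDER_CONSTANT)
cv2.imwrite("pics/l.png",np.hstack([a,b]))
for n,d,bx in (("t",t,(362,105,66,110)),("s",s,(220,130,80,80))):
    for c,ar,p in blobs(d,bx,(0,0,140),(180,60,255),30):
        r=cv2.minAreaRect(p.astype(np.float32)); print(n,c,ar,r[1])
        if max(r[1])>25 :
            vx,vy,x0,y0=cv2.fitLine(p.astype(np.float32),cv2.DIST_L2,0,.01,.01).ravel(); k=(p-[x0,y0])@[vx,vy]
            for z in (k.min()-.5,k.max()+.5):
                w=plane(d,x0+z*vx,y0+z*vy,.048)[:2]-BO; print("block xy",w@u(BY),w@[-u(BY)[1],u(BY)[0]])
```

```text
11.18 ee [ 0.6064 -0.2005  0.0262] F [-0.0074 -0.3426  0.1126] w 0.0855 g 0.0
13.77 ee [ 0.4652 -0.229   0.15  ] F [ 0.0081  0.6782 -0.2935] w 0.0002 g 0.0
t [388.9425 123.2989] 87 (5.099019527435303, 16.669872283935547)
t [401.9348 138.3913] 46 (7.0, 9.0)
t [387.7083 141.    ] 72 (12.0, 7.0)
t [400.3507 178.7572] 519 (60.170936584472656, 16.912582397460938)
block xy 0.04124072324105678 0.0003937219880229644
block xy -0.12082562287772018 -0.0022490648397694986
s [260.1485 165.3202] 559 (23.243946075439453, 62.23623275756836)
block xy 0.0848611372252595 -0.004264618128169299
block xy -0.12048809938812649 0.004438929010620714
s [235.3981 191.8889] 108 (17.677669525146484, 9.192388534545898)
```

View pics/l.png

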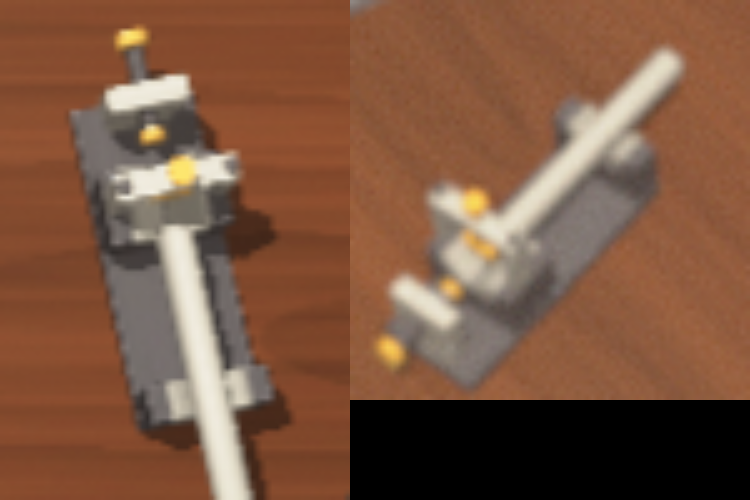

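The punch lies on both V lengths: nose at block x ≈ 41 mm, tail at ≈ -120 mm, just clear of the keeper. Now I'll push the tail with shut fingers, watching the force along the axis.

```bash
cat >> h.py <<'E'
ax=np.array([*u(11.5),0])
def bx(p): return (p[:2]-BO)@u(BY)
def meas(n=5,dt=.02):
    F=[];X=[]
    for _ in range(n):
        dwell(dt); o=get_obs(); F.append(o["ft_force"]); X.append(o["ee_pos"])
    return np.mean(F,0),np.mean(X,0),o["time_s"]
PZ=.041
def to(x,**k): return movel([*(blk(-.11)+(x+.11)*u(11.5)),PZ],**k)
E
python3 - <<'E'
from h import *
movel([*blk(-.15),PZ],q(11.5),speed=.12)
F0,X,_=meas(8); np.save("F0.npy",F0); print("F0",F0,X)
print(to(-.12,speed=.02,until_force=2)); F,X,_=meas(); print("contact",bx(X)*1e3,(F-F0))
x=bx(X)
while x<-.100:
    x+=.002; to(x,speed=.02); F,X,t=meas(3)
    f=-(F-F0)@ax; print(round(t,2),round(x*1e3,1),round(bx(X)*1e3,2),"f",round(f,2),"Fz",round((F-F0)[2],2))
    if f>14: break
E
```

```text
F0 [ 0.3224 -0.2459  0.3327] [ 0.4803 -0.2264  0.0418]
True
contact -128.47082430718265 [-0.7052  0.0075 -0.4616]
16.52 -126.5 -127.29 f 2.2 Fz -1.39
16.82 -124.5 -123.96 f 1.41 Fz -1.33
17.12 -122.5 -121.84 f 0.75 Fz -0.48
17.42 -120.5 -120.3 f 1.55 Fz 0.17
17.72 -118.5 -118.4 f 2.68 Fz 0.48
18.02 -116.5 -116.27 f 1.96 Fz 0.81
18.32 -114.5 -114.22 f 2.52 Fz 0.95
18.62 -112.5 -112.22 f 1.93 Fz 1.4
18.92 -110.5 -110.99 f 4.87 Fz 2.79
19.22 -108.5 -110.47 f 9.31 Fz 6.3
19.52 -106.5 -108.97 f 10.26 Fz 7.5
19.82 -104.5 -104.8 f 4.91 Fz 1.48
20.12 -102.5 -102.8 f 5.31 Fz 0.68
20.42 -100.5 -101.04 f 5.69 Fz 2.3
20.72 -98.5 -99.13 f 6.31 Fz 2.27
```

Keeper entry peaked at about 10 N, then the drag settled at about 5–6 N. I'll continue in finer steps to feel for the button.

Run:
```python
from h import *
F0=np.load("F0.npy"); x=-.0985; H=[]
while x<-.074:
    x+=.0007; to(x,speed=.012); F,X,t=meas(5)
    f=-(F-F0)@ax; H.append(f); print(round(t,2),round(x*1e3,1),round(bx(X)*1e3,2),"f",round(f,2),"Fz",round((F-F0)[2],2))
    if len(H)>4 and f>np.median(H[:-2])+3: break
```

```text
21.05 -97.8 -98.69 f 6.6 Fz 2.44
21.38 -97.1 -98.1 f 7.1 Fz 2.47
21.72 -96.4 -97.44 f 7.18 Fz 2.51
22.05 -95.7 -96.77 f 7.4 Fz 2.41
22.38 -95.0 -96.04 f 7.43 Fz 3.02
22.72 -94.3 -95.33 f 6.78 Fz 2.94
23.05 -93.6 -94.66 f 7.51 Fz 3.15
23.38 -92.9 -93.95 f 7.16 Fz 2.39
23.72 -92.2 -93.24 f 6.94 Fz 3.28
24.05 -91.5 -92.57 f 7.09 Fz 2.8
24.38 -90.8 -91.86 f 7.35 Fz 3.06
24.72 -90.1 -91.14 f 7.4 Fz 2.93
25.05 -89.4 -90.47 f 7.38 Fz 3.02
25.38 -88.7 -89.76 f 7.11 Fz 3.05
25.72 -88.0 -89.05 f 7.14 Fz 2.8
26.05 -87.3 -88.34 f 7.17 Fz 3.12
26.38 -86.6 -87.68 f 6.81 Fz 3.16
26.72 -85.9 -86.95 f 7.11 Fz 2.49
27.05 -85.2 -86.28 f 7.09 Fz 3.23
27.38 -84.5 -85.58 f 7.45 Fz 3.24
27.72 -83.8 -84.86 f 7.5 Fz 3.08
28.05 -83.1 -84.2 f 6.83 Fz 2.96
28.38 -82.4 -83.49 f 7.43 Fz 3.24
28.72 -81.7 -83.34 f 8.74 Fz 4.23
29.05 -81.0 -83.25 f 10.51 Fz 6.39
```

A clear kink at TCP ≈ -83.4 mm puts the nose at about 87 mm, within the button's range. The tool is also pressing down (Fz 6), so I'll ease it up slightly and then build to about 6.5 N on the button in small steps.

```bash
cat >> h.py <<'E'
def go(x,z): return movel([*(blk(-.11)+(x+.11)*u(11.5)),z],speed=.01)
E
python3 - <<'E'
from h import *
F0=np.load("F0.npy"); x=-.081; z=PZ
def show():
    F,X,t=meas(6); d=F-F0; f=-d@ax; print(round(t,2),round(x*1e3,2),round(z*1e3,2),"act",round(bx(X)*1e3,2),round(X[2]*1e3,2),"f",round(f,2),"Fz",round(d[2],2)); return f,d[2]
f,fz=show()
for i in range(14):
    if fz>3.2: z+=.0003
    else: x+=.0004
    go(x,z); f,fz=show()
    if f>13: break
E
```

```text
29.15 -81.0 41.0 act -83.25 40.7 f 10.34 Fz 5.95
29.5 -81.0 41.3 act -83.16 40.79 f 9.64 Fz 3.95
29.85 -81.0 41.6 act -83.03 40.87 f 8.32 Fz 1.95
30.2 -80.6 41.6 act -82.97 40.85 f 9.22 Fz 2.96
30.55 -80.2 41.6 act -82.93 40.82 f 10.01 Fz 3.23
30.9 -80.2 41.9 act -82.82 40.92 f 9.02 Fz 1.43
31.25 -79.8 41.9 act -82.76 40.88 f 10.21 Fz 2.27
31.6 -79.4 41.9 act -82.73 40.85 f 11.41 Fz 3.13
31.95 -79.0 41.9 act -82.69 40.83 f 11.72 Fz 3.86
32.3 -79.0 42.2 act -82.56 40.92 f 11.28 Fz 1.87
32.65 -78.6 42.2 act -82.51 40.88 f 11.71 Fz 2.06
33.0 -78.2 42.2 act -82.47 40.87 f 12.82 Fz 3.08
33.35 -77.8 42.2 act -82.42 40.85 f 13.37 Fz 4.13
```

The button has yielded 1.05 mm (≈6.3 N), and force minus drag gives 13.4 - 7.2 ≈ 6.2 N. The two agree, so it is firmly home. I'll back straight off and check.

Run:
```python
from h import *
go(-.0825,.0422); go(-.09,.0422)
movel([*blk(-.16),.0422],speed=.1); movel([*blk(-.165),.16],speed=.15); st()
t,s=get_image("top"),get_image("scene")
a=cv2.resize(t["pixels"][105:205,360:430],None,fx=5,fy=5); b=cv2.resize(s["pixels"][130:210,220:300],None,fx=5,fy=5)
b=cv2.copyMakeBorder(b,0,100,0,0,cv2.BORDER_CONSTANT)
cv2.imwrite("pics/f.png",np.hstack([a,b]))
```

```text
36.65 ee [ 0.4646 -0.2289  0.1593] F [ 0.0168 -0.2378 -0.8876] w 0.0003 g 0.0
```

View pics/f.png

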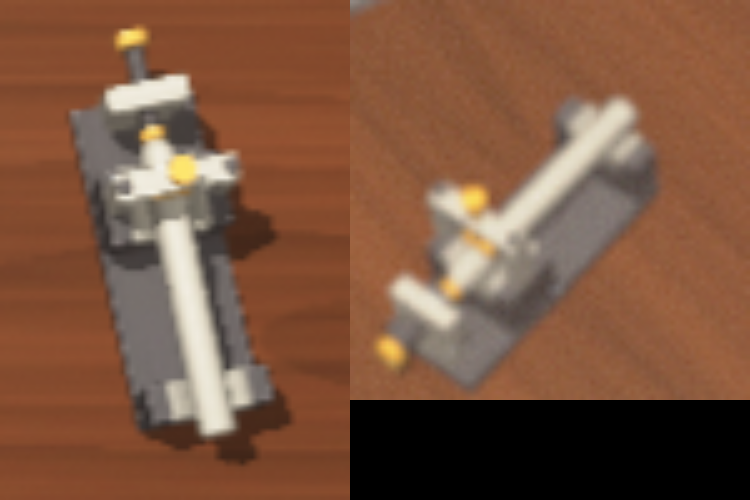

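The nose bears on the brass button at about (152,135), under the keeper. The tail sticks out a little in front of the V at (215,430), and the gripper is clear.

```bash
python3 -c "
from bench import *
print(close_job())"
```

```text
the job is handed in; nothing more can be done
None
```

The punch lies home in the steel V-block under the keeper, last pushed with about 6 N on the stop button and touching it in the final images; I let go and handed the job in with the clock last read at 36.7 s (limit 72 s).

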